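# Back off the ratchet stop of the jar rail

### The job

The ratchet stop on the jar rail is in the way of the next tins. Press its release plate down with the fingertips and, keeping it pressed, push the stop back along its bar, away from the tin and the tea box, until it is fully home against the block at the end of the rail; then let go so that the plate springs up again. Only press and push: lift nothing, and leave the tin, the tea box, the mug and the spice jar standing where they are.

Things in the scene. Friction and masses are not known exactly. Their poses are not given: they have to be found in the camera images.
- rail: Fixed wooden jar rail, 460 mm long (y) by 130 mm wide (x). Origin: centre of its underside on the worktop. Board top 24 mm up; a slot with a toothed steel bar runs along its middle. At the -y end a wooden end plate, with tin and tea box next to it; at the +y end a dark steel end block, 95 mm high above the worktop, 96 mm wide, inner face at y = +214 mm, where the stop comes home.
- jaw (a joint): Position of the grey metal sliding stop along the bar, m: grows toward the rail's +y, away from the goods; 0.170 is fully home against the end block. Friction about 2 N. With the release up, a push toward +y locks on the next tooth (14 mm pitch, so up to 14 mm of play); toward the goods it can ratchet.
- release (a joint): How far the release plate is pressed, in m: 0 up, 0.010 fully down (hard stop). Spring: about 2 N to start, 6 N fully down. The bar is free when pressed more than about 6 mm; it must be kept pressed while the stop slides, or it catches on the next tooth. Springs up when let go.
- release_top (a point): Centre of the top of the release plate (black, ribbed, 62 mm in the rail's x by 56 mm in y), 75 mm above the worktop when up. Moves with plate and stop; axes as the rail's. It lies in the stop between the jaw plate (-y side, 120 mm wide) and the thumb stop (+y side), and between low cheeks 60 mm above the worktop, 35 to 42 mm off in x.
- thumb_stop (a point): Middle of the top edge of the thumb stop, the upright on the +y side of the release plate: 96 mm wide (x), 16 mm thick (y), 106 mm above the worktop, as is the jaw plate. Its inner face is 32 mm from the centre of the release plate; the jaw plate's inner face likewise on the -y side. Fingers that press the plate can push the stop along by this inner face.
- tin: Food tin, 76 mm diameter, 58 mm high, standing loose on the rail's board between end plate and stop (either place of the two). Origin: centre of its underside.
- tea_box: Cardboard tea box, 117 mm across the rail, 71 mm along it, 64 mm high, loose on the rail's board beside the tin. Origin: centre of its underside.
- spice_jar: Spice jar with a green cap, 46 mm diameter, 106 mm high, standing loose on the worktop behind the rail. Origin: centre of its underside.
- mug: White mug, 80 mm diameter with handle (115 mm over it), 91 mm high, standing loose on the worktop behind the rail. Origin: on its underside.
Mind the look-alikes: they are no part of the job. What is shaped like the mug but yellow is not meant.

How it is judged:
By the outcome, as a careful person would: the job done as asked, in the order asked, and still so for the second after the job is handed in, with the robot touching nothing.
It also fails if it takes over 42 s, if anything falls off the work surface, if the arm or the gripper's body presses on something with over 40 N, if the wrist force passes 120 N, or if a joint passes its speed limit or range.

### The arm

A 7-joint arm with a two-finger parallel gripper is mounted at the origin on a cart in front of the work surface, level with it; the furniture and walls round the work are solid. World frame = base frame: x ahead of the robot, y to its left, z up, the work surface at z = 0. Lengths are in mm, angles in rad, forces in N, time in s.
With the tool pointing down it reaches from about 425 to 1025 mm from the base axis. Payload 3.6 kg.
Tool frame: the origin (TCP) lies on the centre line of the jaws, within the pads' length; the fingertips stand 11 mm ahead of it and the grasp point (between the pads) lies 8 mm behind it; z points along the fingers, y is the line along which they close (so a half turn about z gives the same grasp; the last joint's range is limited). The gripper opens to 85 mm and grips with 20 to 120 N. Pads are 22 mm wide; open, the fingers measure 114 mm over their backs; the gripper's body (76 mm by 85 mm) begins 54 mm behind the grasp point. The pads swing forward as they close: fully open they stand 13 mm farther back than shut.
Start: joints at [-1.28, 0.591, 0.048, 1.609, -0.033, 0.943, -0.034], TCP at [272.141, 671.989, 242.302] pointing down, gripper open.
Joint ranges: [-2.69, 2.69], [-0.47, 2.24], [-1.27, 1.36], [0.19, 2.51], [-1.53, 4.68], [0.08, 2.07], [-3.09, 3.09]. Speed limits (rad/s): [2.57, 2.57, 3.14, 3.14, 3.14, 3.14, 3.14].

### API

Orientations are given as a 3x3 rotation matrix whose columns are the frame's x, y, z axes.
In Python, from workcell import r gives the robot as it stands.
- The arm moves only by the shell command python3 -m creep 'ROWS'. ROWS is text: rows parted by semicolons, each of 5 numbers parted by spaces: the closure in counts, from 0 (fully open) to 255 (shut), then the shift along the tool's x, y, z in m, then the turn about the tool's z in rad. In form: claw x y z turn; .... A call has exactly 8 rows; each row is the pose to reach, as a shift and turn from the pose commanded when the call began, along the tool's axes at that moment; what a row does not reach only later rows make up. A row lasts 1/12 s, in which the tool goes at most 41.7 mm and 7.16 degrees, less where a joint would pass 70% of its speed; a pose out of reach is approached as far as the arm can. A call with a gripper value outside its range is refused whole. The fingers move at their own pace and stop on an object; the grip force is fixed at half the most. Time passes only in rows, so rows that repeat a pose let the fingers close, or fill a call up. It gives the time, the measured TCP pose, the force, the opening and the grip force at its end, in the units of the state.
- r.read_state(): the state, without advancing time (a new reading comes with each control period).
- r.camera(name): name is "scene" or "top" or "wrist"; returns a dict with "color" (480x640x3 uint8, blue, green, red), "range_z" (480x640 float32, mm along the optical axis (not along the pixel's ray), 0 where there is no reading), "fx", "fy", "cx", "cy" (pixels), "R" (3x3) and "t" (3): a world point X has camera coordinates R X + t; the wrist camera has in their place "mount" (4x4, takes a point from camera to tool coordinates, whose origin is the TCP and whose axes are the flange's). Camera axes: x right, y down, z forward; pixel columns grow to the right and rows downward; lengths in mm; the calibration is good to about 2 mm. A picture is of the moment at which its call begins: read the wrist's pose just before it.
- r.sign_off(): hands the job in; it is judged then, once.
The state is a dict: "t": time; "qpos": joint angles; "dq": joint speeds; "joint_torque": joint torques, N m; "ee_pos": TCP position; "eef_rot": TCP orientation; "force": force on the tool from outside, world axes, zero at the start; "moment": the same for the moment, N m; "width": opening from 0.0 (shut) to 1.0 (fully open); "grasp_force": force on a finger pad.
Only numpy, scipy, OpenCV 4.12 (cv2) and the standard library are available. Lean on these libraries where they do the work, as an engineer would, in place of code of your own. Each camera call takes 0.05 s, during which the arm holds its last target. There are 200 camera calls.

## Working session

There is one attempt and no reset: what is moved stays moved. The work goes in short steps, Python scripts to look and compute and a shell command to move; the robot and the scene stay as the last step left them, time stands still between calls to the robot, and variables do not carry over. Pictures are saved under pics/ and viewed, at most 10 in all, crops included, and the job is handed in when it is done.

```bash
mkdir -p pics; cat > h.py <<'E'
import numpy as np,cv2
from workcell import r
def pts(c):
    v,u=np.mgrid[0:480,0:640]; z=c["range_z"]
    P=np.dstack([(u-c["cx"])/c["fx"]*z,(v-c["cy"])/c["fy"]*z,z])
    return (P-np.array(c["t"]).ravel())@np.array(c["R"])
E
python3 - <<'E'
from h import *
for n in("top","scene"):
    c=r.camera(n); cv2.imwrite(f"pics/{n}.png",c["color"]); np.savez(f"{n}.npz",**c)
s=r.read_state();print(s["t"],s["ee_pos"],s["eef_rot"],s["force"],s["width"])
E
```

```text
0.1 [271.84778583 671.30811438 241.25817798] [[-9.26912807e-01  3.75276163e-01 -6.69990546e-04]
 [ 3.75276747e-01  9.26910807e-01 -1.92861045e-03]
 [-1.02740054e-04 -2.03908560e-03 -9.99997916e-01]] [ 0.12621242 -1.06861782  0.35475604] 0.9998914599730947
```

View pics/top.png

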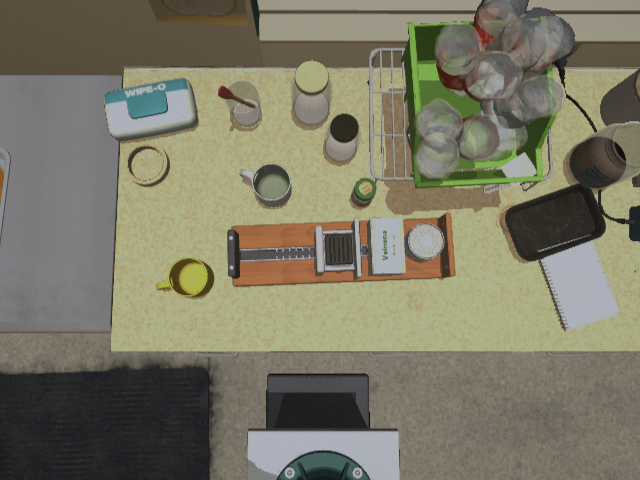

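View pics/scene.png

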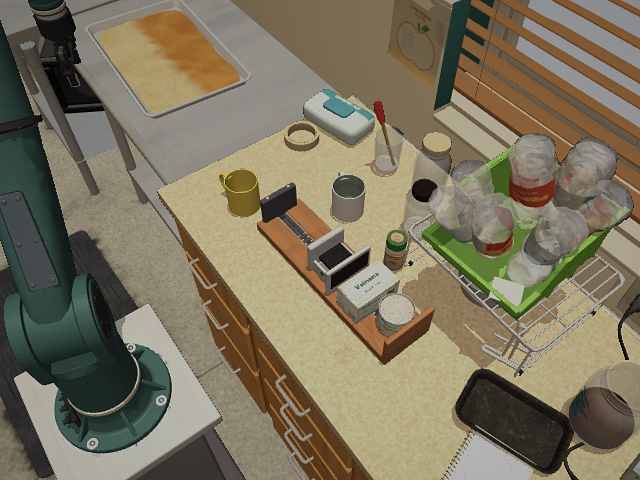

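The top view shows the ratchet stop at about (338,250) on the rail. The black release plate is at (341,249), the thumb stop at (320,250), the jaw plate at (357,247) and the end block at (233,253). The tea box is at (387,246) and the tin at (426,241). There are two mugs. The white one at (271,184) is the one named, and the yellow one at (190,278) is the look-alike, so I need to keep clear of both. There is only one stop.

```bash
python3 - <<'E'
from h import *
c=dict(np.load("top.npz"));P=pts(c);im=c["color"]
def show(n,m):
    q=P[m];print(n,len(q),np.median(q,0).round(1),np.percentile(q,3,axis=0).round(),np.percentile(q,97,axis=0).round())
v,u=np.mgrid[0:480,0:640]
def box(a,b,d,e):return (u>=a)&(u<=b)&(v>=d)&(v<=e)&(c["range_z"]>0)
z=P[...,2]
# rail direction: board top, by colour (wood) & height
hsv=cv2.cvtColor(im,cv2.COLOR_BGR2HSV)
m=box(225,460,208,292)&(abs(z-24)<6)
rect=cv2.minAreaRect(P[m][:,:2].astype(np.float32));print("board",rect,m.sum())
show("block",box(222,245,225,282)&(abs(z-95)<8))
show("thumb",box(310,330,222,280)&(abs(z-106)<7))
show("jaw",box(350,365,215,280)&(abs(z-106)<7))
show("plate",box(326,353,232,266)&(abs(z-75)<6))
show("tea",box(370,405,215,278)&(abs(z-88)<6))
show("mug",box(240,295,160,206)&(z>70)); show("ymug",box(150,215,255,300)&(z>70)); show("spice",box(350,378,175,208)&(z>90))
for n,b,h in(("thumb",(310,330,222,280),106),("block",(222,245,225,282),95),("jaw",(350,365,215,280),106)):
    print(n,cv2.minAreaRect(P[box(*b)&(abs(z-h)<7)][:,:2].astype(np.float32)))
cv2.imwrite("pics/crop.png",cv2.resize(im[200:300,220:400],None,fx=4,fy=4,interpolation=cv2.INTER_CUBIC))
E
```

```text
board ((526.5601806640625, -30.357559204101562), (130.5104522705078, 449.9212646484375), 2.294600486755371) 6167
block 373 [517.6 186.7  94.6] [473. 179.  89.] [561. 196.  99.]
thumb 367 [524.6   8.9 105.5] [481.   1. 101.] [569.  17. 110.]
jaw 309 [527.2 -68.  106.1] [473. -75. 100.] [583. -62. 110.]
plate 782 [525.8 -32.8  74.5] [497. -58.  70.] [555.  -6.  79.]
tea 1839 [ 532.8 -131.1   87. ] [ 480. -163.   83.] [587. -99.  91.]
mug 400 [680.8 122.1  85.3] [626.  70.  71.] [703. 168.  94.]
ymug 413 [459.2 298.2  86. ] [431. 236.  71.] [506. 337.  93.]
spice 427 [648.1 -85.4 106. ] [ 628. -106.   95.] [668. -65. 133.]
thumb ((525.2356567382812, 8.42768383026123), (93.56947326660156, 15.96529769897461), 2.409801959991455)
block ((517.907470703125, 187.27981567382812), (94.13117980957031, 16.67224884033203), 2.48042368888855)
jaw ((527.27978515625, -68.91127014160156), (117.55885314941406, 11.240986824035645), 2.223710536956787)
```

View pics/crop.png

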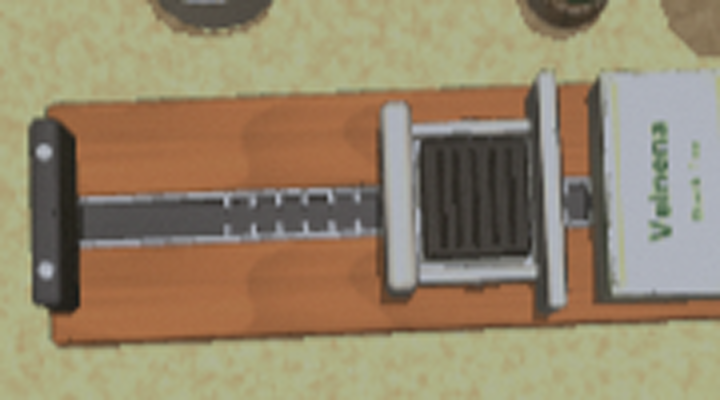

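The enlarged crop shows the black ribbed plate at about (478,195) in the crop. It sits between the thumb stop on the left (block side) and the jaw plate, with a free bar running to the block. Heights measured are 74.5 for the plate, 106 for the uprights and 95 for the block, and the sizes all match the description. The plate centre is about (527,-31.5), rail +y is about (-0.041,0.999), and the travel home is about 162 mm. I'll shut the fingers, align tool y with the rail and go over.

```bash
python3 -m creep '255 -0.015 -0.017 0 -0.03; 255 -0.04 -0.044 0 -0.08; 255 -0.065 -0.072 0 -0.13; 255 -0.09 -0.1 0 -0.19; 255 -0.115 -0.128 0 -0.25; 255 -0.14 -0.156 0 -0.31; 255 -0.165 -0.184 0 -0.37; 255 -0.19 -0.211 0 -0.426'
cat >> h.py <<'E'
def go(x,y,z=None):
    s=r.read_state();R=np.array(s["eef_rot"]);p=s["ee_pos"]
    d=np.array([x-p[0],y-p[1],(z-p[2]) if z else 0])
    print("t",round(s["t"],2),"p",np.round(p,1),"F",np.round(s["force"],1),"w",round(s["width"],3),"tool shift",(R.T@d).round(1),"turn",round(-(np.radians(92.35)-np.arctan2(R[1,1],R[0,1])),3))
E
python3 -c "from h import *;go(527,-31.5)"
```

```text
t: 0.77
ee_pos: [369.1, 402.8, 242.0]
eef_rot: [[-0.999, -0.044, -0.0], [-0.044, 0.999, -0.001], [0.001, -0.001, -1.0]]
force: [0.7, 0.3, 0.2]
width: -0.001
grasp_force: 0.0
t 0.77 p [369.1 402.8 242. ] F [0.7 0.3 0.2] w -0.001 tool shift [-1.385e+02 -4.409e+02  3.000e-01] turn 0.003
```

```bash
python3 -m creep '255 -0.011 -0.036 0 0; 255 -0.022 -0.072 0 0; 255 -0.034 -0.108 0 0; 255 -0.045 -0.144 0 0; 255 -0.056 -0.18 0 0; 255 -0.068 -0.216 0 0; 255 -0.079 -0.252 0 0; 255 -0.09 -0.288 0 0' >/dev/null
python3 -c "from h import *;go(527,-31.5)"
```

```text
t 1.43 p [470.9 119.1 242.2] F [ 0.7  0.5 -0.4] w 0.001 tool shift [ -49.8 -152.8    0. ] turn 0.0
```

```bash
python3 -m creep '255 -0.012 -0.037 0 0; 255 -0.024 -0.074 0 0; 255 -0.036 -0.112 0.005 0; 255 -0.046 -0.14 0.03 0; 255 -0.05 -0.153 0.065 0; 255 -0.05 -0.153 0.09 0; 255 -0.05 -0.153 0.11 0; 255 -0.05 -0.153 0.11 0' >/dev/null
python3 - <<'E'
from h import *
go(527,-31.5,96)
for n in("top","scene"):
    c=r.camera(n); im=c["color"]; np.savez(f"{n}2.npz",**c)
    cv2.imwrite(f"pics/{n}2.png",cv2.resize(im[170:320,210:410] if n=="top" else im[150:320,230:430],None,fx=3,fy=3))
E
```

```text
t 2.1 p [524.  -30.3 128.6] F [0.  0.  0.6] w -0.004 tool shift [-3.2 -1.4 32.5] turn -0.001
```

View pics/scene2.png

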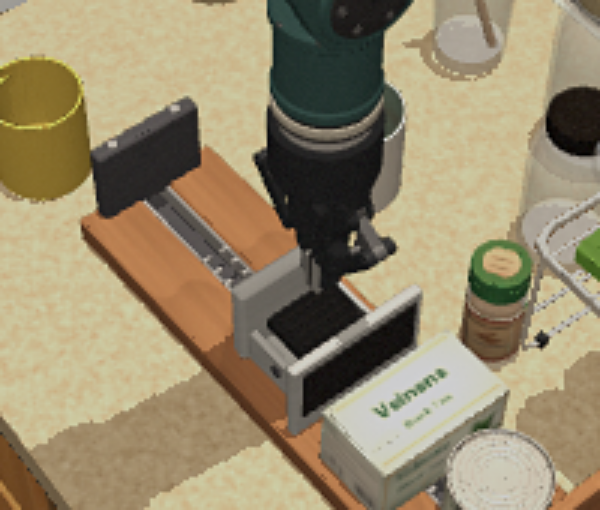

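The gripper is over the plate at crop (330,275), and its finger linkage at (380,245) sticks out toward the jaw plate. I'll turn it a quarter so the linkage lies across the rail and only the narrow 22 mm side sits between the uprights.

```bash
python3 -c "
from h import *;print(np.round(r.read_state()['qpos'],2))
c=r.read_state()"
```

```text
[-0.07  0.51  0.05  2.14 -0.05  0.5   1.63]
```

```bash
python3 -m creep '255 0 0 0 0.1; 255 0 0 0 0.22; 255 -0.001 0 0 0.34; 255 -0.002 0 0 0.46; 255 -0.003 -0.001 0 0.58; 255 -0.003 -0.001 0 0.7; 255 -0.003 -0.001 0 0.82; 255 -0.003 -0.001 0 0.94' >/dev/null
python3 -m creep '255 0 0 0 0.12; 255 0 0 0 0.24; 255 0 0 0 0.36; 255 0 0 0 0.48; 255 0 0 0 0.58; 255 0 0 0 0.631; 255 0 0 0 0.631; 255 0 0 0 0.631' 
python3 -c "from h import *;go(527,-31.5,96)"
```

```text
t: 3.53
ee_pos: [531.1, -29.9, 133.7]
eef_rot: [[-0.044, 0.999, 0.003], [0.999, 0.044, 0.001], [0.001, 0.003, -1.0]]
force: [-0.3, 0.1, -0.4]
width: -0.003
grasp_force: 0.0
t 3.53 p [531.1 -29.9 133.7] F [-0.3  0.1 -0.4] w -0.003 tool shift [-1.5 -4.3 37.7] turn -1.568
```

```bash
python3 -m creep '255 0.004 -0.001 0.004 0; 255 0.007 -0.003 0.01 0; 255 0.01 -0.004 0.018 0; 255 0.01 -0.004 0.026 0; 255 0.01 -0.004 0.034 0; 255 0.01 -0.004 0.038 0; 255 0.01 -0.004 0.040 0; 255 0.01 -0.004 0.040 0' >/dev/null
python3 - <<'E'
from h import *
go(527,-31.5,75)
c=r.camera("scene"); im=c["color"]
cv2.imwrite("pics/s3.png",cv2.resize(im[190:300,270:390],None,fx=5,fy=5))
E
```

```text
t 4.2 p [525.4 -21.1  91.6] F [-0.6 -0.3 -0.3] w 0.003 tool shift [-10.4   1.2  16.6] turn -1.571
```

View pics/s3.png

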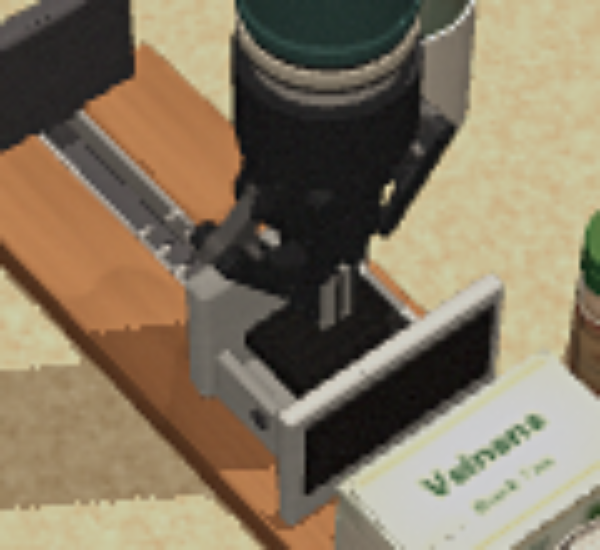

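Fingers are over the plate at (335,305) near the thumb stop, with no contact yet. Pressing now.

```bash
python3 -m creep '255 0 0 0.002 0; 255 0 0 0.004 0; 255 0 0 0.006 0; 255 0 0 0.008 0; 255 0 0 0.010 0; 255 0 0 0.011 0; 255 0 0 0.011 0; 255 0 0 0.011 0'; python3 -c "from h import *;go(527,-31.5,75)"
```

```text
t: 4.92
ee_pos: [525.9, -20.8, 81.4]
eef_rot: [[-0.041, 0.999, 0.0], [0.999, 0.041, 0.0], [0.0, 0.0, -1.0]]
force: [-0.5, 1.1, 3.4]
width: 0.001
grasp_force: 1.4
t 4.92 p [525.9 -20.8  81.4] F [-0.5  1.1  3.4] w 0.001 tool shift [-10.7   0.6   6.4] turn -1.571
```

```bash
python3 -m creep '255 0 0 0.002 0; 255 0 0 0.003 0; 255 0 0 0.004 0; 255 0 0 0.005 0; 255 0 0 0.006 0; 255 0 0 0.006 0; 255 0 0 0.006 0; 255 0 0 0.006 0' >/dev/null; python3 -c "from h import *;go(527,-31.5,75)"
```

```text
t 5.58 p [525.9 -20.8  75.4] F [-0.1  0.7  5.4] w -0.007 tool shift [-10.7   0.6   0.4] turn -1.571
```

```bash
python3 -m creep '255 0 0 0.0005 0; 255 0 0 0.001 0; 255 0 0 0.001 0; 255 0 0 0.001 0; 255 0.001 0 0.001 0; 255 0.003 0 0.001 0; 255 0.005 0 0.001 0; 255 0.007 0 0.001 0' >/dev/null; python3 -c "from h import *;go(527,-31.5,75)"
```

```text
t 6.25 p [525.8 -15.4  75. ] F [-1.4 -1.4  9.6] w 0.001 tool shift [-16.1   0.6   0. ] turn -1.572
```

```bash
python3 -m creep '255 0.002 0 0 0; 255 0.005 0 0 0; 255 0.008 0 0 0; 255 0.012 0 0 0; 255 0.016 0 0 0; 255 0.021 0 0 0; 255 0.026 0 0 0; 255 0.03 0 0 0' >/dev/null; python3 -c "from h import *;go(520.4,152,75)"
```

```text
t 6.92 p [524.5  14.9  75. ] F [-1.4 -1.7 10.8] w -0.001 tool shift [137.2   1.3  -0.2] turn -1.572
```

```bash
python3 -m creep '255 0.006 0 0 0; 255 0.012 0 0 0; 255 0.018 0 0 0; 255 0.024 0 0 0; 255 0.03 0 0 0; 255 0.036 0 0 0; 255 0.042 0 0 0; 255 0.048 0 0 0' >/dev/null; python3 -c "from h import *;go(520.4,152,75)"
python3 -m creep '255 0.006 0 0 0; 255 0.012 0 0 0; 255 0.018 0 0 0; 255 0.024 0 0 0; 255 0.03 0 0 0; 255 0.036 0 0 0; 255 0.042 0 0 0; 255 0.048 0 0 0' >/dev/null; python3 -c "from h import *;go(520.4,152,75)"
```

```text
t 7.58 p [522.6  62.7  75. ] F [-1.7 -2.8 10.8] w -0.002 tool shift [89.3  1.4 -0.1] turn -1.572
t 8.25 p [520.6 110.7  75. ] F [-0.6 -1.8 10. ] w -0.001 tool shift [41.2  1.4 -0.1] turn -1.572
```

```bash
python3 -m creep '255 0.005 0 0 0; 255 0.01 0 0 0; 255 0.015 0 0 0; 255 0.019 0 0 0; 255 0.023 0 0 0; 255 0.027 0 0 0; 255 0.030 0 0 0; 255 0.032 0 0 0' >/dev/null; python3 -c "from h import *;go(520.4,152,75)"
```

```text
t 8.92 p [519.3 142.7  75. ] F [-2.  -6.2 11. ] w 0.004 tool shift [ 9.2  1.5 -0.1] turn -1.571
```

```bash
python3 -m creep '255 0.001 0 0 0; 255 0.002 0 0 0; 255 0.003 0 0 0; 255 0.004 0 0 0; 255 0.005 0 0 0; 255 0.005 0 0 0; 255 0.005 0 0 0; 255 0.005 0 0 0' >/dev/null; python3 -c "from h import *;go(520.4,152,75)"
```

```text
t 9.58 p [519.5 145.1  75. ] F [-1.2 -6.   9.8] w -0.002 tool shift [ 6.9  1.2 -0.1] turn -1.574
```

```bash
python3 - <<'E'
from h import *
c=r.camera("top");P=pts(c);z=P[...,2]
v,u=np.mgrid[0:480,0:640]
cv2.imwrite("pics/t4.png",cv2.resize(c["color"][190:310,200:360],None,fx=5,fy=5))
for h,a,b in((95,175,205),(106,140,180),(106,60,115)):
    for xr in((470,490),(550,570)):
        q=P[(abs(z-h)<6)&(P[...,1]>a)&(P[...,1]<b)&(P[...,0]>xr[0])&(P[...,0]<xr[1])]
        print(h,xr,len(q),np.percentile(q[:,1],[3,50,97]).round(1) if len(q) else "")
c=r.camera("scene");cv2.imwrite("pics/s4.png",cv2.resize(c["color"][150:280,240:390],None,fx=5,fy=4.5))
E
```

```text
95 (470, 490) 0 
95 (550, 570) 0 
106 (470, 490) 15 [163.1 167.  172.2]
106 (550, 570) 0 
106 (470, 490) 52 [88.1 93.  97.1]
106 (550, 570) 49 [91.6 95.8 99.9]
```

View pics/s4.png

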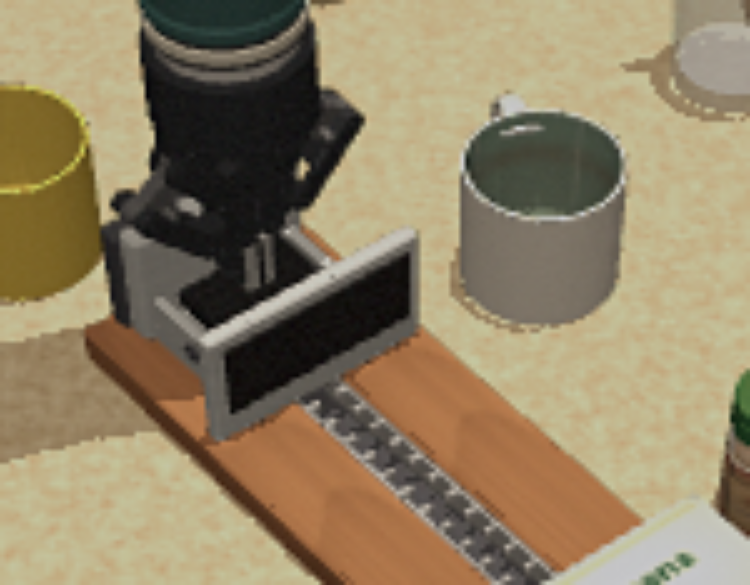

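The stop now sits at the block: the thumb stop at about (140,270) is flush with the block at (115,270). The jaw plate moved about 163 mm against the predicted 162. I'll push slightly more to confirm it is seated.

```bash
python3 -m creep '255 0.002 0 0 0; 255 0.004 0 0 0; 255 0.005 0 0 0; 255 0.006 0 0 0; 255 0.006 0 0 0; 255 0.006 0 0 0; 255 0.006 0 0 0; 255 0.006 0 0 0' >/dev/null; python3 -c "from h import *;go(520.4,152,75)"
```

```text
t 10.35 p [519.6 150.6  75. ] F [ 0.3 -8.1  8.8] w -0.002 tool shift [ 1.4  0.9 -0. ] turn -1.574
```

```bash
python3 -m creep '255 0.001 0 0 0; 255 0.002 0 0 0; 255 0.003 0 0 0; 255 0.004 0 0 0; 255 0.004 0 0 0; 255 0.004 0 0 0; 255 0.004 0 0 0; 255 0.004 0 0 0' >/dev/null; python3 -c "
from h import *;go(520.4,152,75)
c=r.camera('top');P=pts(c);z=P[...,2]
for xr in((470,490),(550,570)):
    q=P[(abs(z-106)<6)&(P[...,1]>60)&(P[...,1]<115)&(P[...,0]>xr[0])&(P[...,0]<xr[1])];print(xr,np.percentile(q[:,1],[3,50,97]).round(1))"
```

```text
t 11.02 p [519.6 151.7  75. ] F [  0.4 -12.1   8.4] w -0.001 tool shift [0.3 0.8 0. ] turn -1.577
(470, 490) [88.9 92.9 97.2]
(550, 570) [91.5 95.7 99.8]
```

The force rises to 12 N with the jaw plate unmoved, so the stop is home. Lifting straight off.

```bash
python3 -m creep '255 0 0 -0.003 0; 255 -0.001 0 -0.006 0; 255 -0.001 0 -0.010 0; 255 -0.002 0 -0.015 0; 255 -0.006 0 -0.022 0; 255 -0.008 0 -0.032 0; 255 -0.008 0 -0.045 0; 255 -0.008 0 -0.06 0' >/dev/null; python3 -c "from h import *;go(520.4,152,75)"
python3 -m creep '255 0 0 -0.02 0; 255 0 0 -0.045 0; 255 0 0 -0.07 0; 255 0 0 -0.1 0; 255 0 0 -0.12 0; 255 0 0 -0.13 0; 255 0 0 -0.13 0; 255 0 0 -0.13 0' >/dev/null
python3 - <<'E'
from h import *
go(520.4,152)
c=r.camera("scene");P=pts(c);z=P[...,2]
cv2.imwrite("pics/s5.png",c["color"][130:400,180:480].repeat(2,0).repeat(2,1))
c0=dict(np.load("scene.npz"))["color"].astype(int);d=abs(c["color"].astype(int)-c0).max(2)
for n,(a,b,e,f) in dict(mug=(335,365,180,220),spice=(385,408,230,268),tea=(345,395,265,318),tin=(375,415,292,340)).items(): print(n,(d[e:f,a:b]>25).mean().round(3))
q=P[(P[...,0]>505)&(P[...,0]<540)&(P[...,1]>106)&(P[...,1]<150)];print("plate z",np.percentile(q[:,2],[10,50,90]))
E
```

```text
t 11.73 p [518.1 151.3 134.7] F [-0.6  0.2 -0.3] w 0.001 tool shift [ 0.6  2.4 59.7] turn -1.571
t 12.4 p [518.2 151.6 264.2] F [-0.6  0.6 -0.6] w -0.0 tool shift [ 0.3  2.2 -0. ] turn -1.57
mug 0.0
spice 0.0
tea 0.08
tin 0.0
plate z [277.70187922 461.72901814 588.26261503]
```

View pics/s5.png

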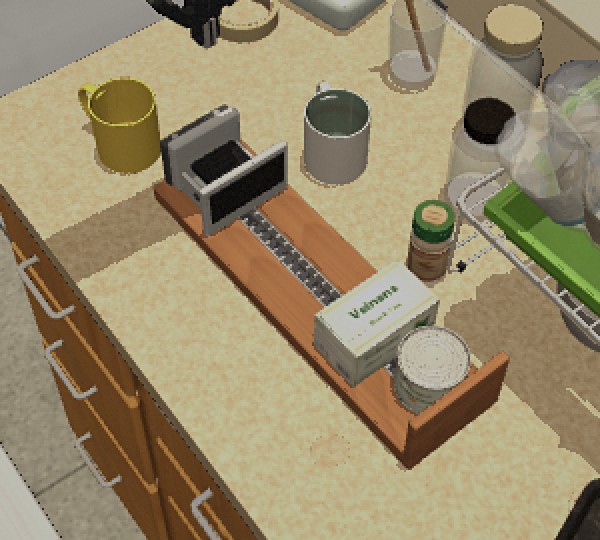

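The stop is flush against the block at (200,140), and all the goods stand where they were. I'll check the plate height and the gap, then hand in.

```bash
python3 - <<'E'
from h import *
c=r.camera("scene");P=pts(c);z=P[...,2];hs=c["color"].max(2)
q=P[(P[...,0]>495)&(P[...,0]<545)&(P[...,1]>106)&(P[...,1]<150)&(z<100)&(z>40)&(hs<70)];print("plate z",len(q),np.percentile(q[:,2],[10,50,90]))
a=P[(abs(z-106)<4)&(abs(P[...,0]-480)<60)&(P[...,1]>60)&(P[...,1]<200)][:,1];print("jaw/thumb y",np.histogram(a,bins=range(70,200,5)))
E
```

```text
plate z 199 [71.09602054 73.91702176 76.50556196]
jaw/thumb y (array([ 0,  0,  0, 38, 68, 21,  0,  0,  0,  0,  0,  0,  0,  0,  0,  0,  0,
        3, 31, 50, 46, 14,  0,  0,  0]), array([ 70,  75,  80,  85,  90,  95, 100, 105, 110, 115, 120, 125, 130,
       135, 140, 145, 150, 155, 160, 165, 170, 175, 180, 185, 190, 195]))
```

The plate is up at 74 mm and the stop is home, so I'm handing in.

```bash
python3 -c "from workcell import r;print(r.sign_off())"
```

```text
the job is handed in; nothing more can be done
None
```

The stop is fully home against the end block with its release plate sprung back up, the tin, tea box, mug and spice jar stand where they were, and the job was handed in after about 12.5 s.

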